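Make up two doll-painting kits

ROBOT

A 6-joint arm with a two-finger parallel gripper is mounted at the origin on the work surface. World frame = base frame: x ahead of the robot, y to its left, z up, the work surface at z = 0. Lengths are in m, angles in rad, forces in N, time in s.
With the tool pointing down it reaches from about 0.375 to 0.975 m from the base axis. Payload 3.8 kg.
Tool frame: the origin (TCP) lies midway between the tips of the shut fingers; the grasp point (between the pads) lies 19 mm behind it; z points along the fingers, y is the line along which they close (so a half turn about z gives the same grasp; the last joint's range is limited). The gripper opens to 85 mm and grips with 20 to 120 N. Pads are 22 mm wide; open, the fingers measure 114 mm over their backs; the gripper's body (76 mm by 85 mm) begins 54 mm behind the grasp point. The pads swing forward as they close: fully open they stand 13 mm farther back than shut.
Start: joints at [-0.037, 0.264, 1.604, -0, 1.274, -0.037], TCP at [0.675, -0, 0.231] pointing down, gripper open.
Joint ranges: [-2.63, 2.63], [-0.94, 2.18], [0.31, 2.57], [-1.31, 4.45], [0, 2.66], [-2.55, 2.55]. Speed limits (rad/s): [2.57, 2.57, 3.14, 3.14, 3.14, 3.14].

INTERFACE

Orientations are given as a rotation vector (axis times angle).
In Python, from workcell import sensors, viewer, job gives the robot as it stands.
- The arm moves only by the shell command python3 -m inch 'ROWS' [FORCE]. ROWS is JSON, one flat list of numbers, 7 for each row, row after row: the shift along the tool's x, y, z in mm, then the turn, a rotation vector about the tool's x, y, z in degrees, then the finger opening in mm, from 0 to 85.4. A call has exactly 8 rows; each row shifts and turns the commanded pose from where the row before left it, along the tool's axes as they then stand; what a row does not reach is not made up. A row lasts 1/10 s, in which the tool goes at most 50 mm and 8.59 degrees, less where a joint would pass 70% of its speed; a pose out of reach is approached as far as the arm can. A call is refused whole if a number of a shift passes 50 or a number of a turn 8.59, either way. A call with a gripper value outside its range is refused whole. The fingers move at their own pace and stop on an object; FORCE is the grip in N (left out, the last holds). Time passes only in rows, so rows that do not move let the fingers close, or fill a call up. It gives the time, the measured TCP pose, the force, the opening and the grip force at its end, in the units of the state.
- sensors.read_state(): the state, without advancing time (a new reading comes with each control period).
- viewer.read_camera(name): name is "scene" or "side" or "wrist"; returns the picture (480x640x3 uint8, red, green, blue); there is no depth.
- viewer.camera_params(name): a dict with "K" (3x3 intrinsics, pixels), "world_to_cam" (4x4, takes a point from world to camera coordinates). Camera axes: x right, y down, z forward; pixel columns grow to the right and rows downward; lengths in m; the calibration is good to about 2 mm. A picture is of the moment at which its call begins: read the wrist's pose just before it. camera_params takes no time and is no camera call; for the wrist camera it gives the pose at the moment of the call.
- job.finish_job(): hands the job in; it is judged then, once.
The state is a dict: "time": time; "q": joint angles; "joint_vel": joint speeds; "joint_torque": joint torques, N m; "tool_pos": TCP position; "tcp_rot": TCP orientation; "wrist_force": force on the tool from outside, world axes, zero at the start; "torque": the same for the moment, N m; "width": opening from 0.0 (shut) to 1.0 (fully open); "grip_force": force on a finger pad.
Only numpy, scipy, OpenCV 4.12 (cv2) and the standard library are available. Lean on these libraries where they do the work, as an engineer would, in place of code of your own. Each camera call takes 0.05 s, during which the arm holds its last target. There are 200 camera calls.

TASK

Make up two doll-painting kits from the stock in the middle of the table: the terracotta cat with the red and the yellow paint in the blue tray, and the white rabbit with the blue paint in the wooden tray. In each tray the figurine stands in the large middle compartment and each jar in a small end compartment of its own (either end), all upright and flat on the tray's floor; set things down gently, do not drop them. Leave the grey owl, the green jar and the brush pot standing where they are.

Things in the scene. Friction and masses are not known exactly. Their poses are not given: they have to be found in the camera images.
- cat: Terracotta-orange fired clay cat figurine, 78 mm high, two short pointed ears; about 90 g. Origin: centre of its underside; z up; its face looks along its -x. It is round: body 46 mm in diameter with upright sides from 8 to 40 mm above the underside (the place to grip, any direction), a narrower head above; moves to a tray.
- rabbit: White fired clay rabbit figurine, 82 mm high, two longer rounded ears; about 90 g. Origin: centre of its underside; z up; its face looks along its -x. It is round: body 46 mm in diameter with upright sides from 8 to 40 mm above the underside (the place to grip, any direction), a narrower head above; moves to a tray.
- owl: Dark grey, unfired clay owl figurine, 72 mm high, with tiny ear tufts; about 120 g. Origin: centre of its underside; z up; its face looks along its -x. It is round: body 46 mm in diameter with upright sides from 8 to 40 mm above the underside (the place to grip, any direction), a narrower head above; it stays in the stock.
- jar_red: Closed jar of paint, 38 mm in diameter, 50 mm high, straight-sided, with a pale paper band; about 80 g. Origin: centre of its underside; z up. Lid and paint are red.
- jar_yellow: Closed jar of paint, 38 mm in diameter, 50 mm high, straight-sided, with a pale paper band; about 80 g. Origin: centre of its underside; z up. Lid and paint are yellow.
- jar_blue: Closed jar of paint, 38 mm in diameter, 50 mm high, straight-sided, with a pale paper band; about 80 g. Origin: centre of its underside; z up. Lid and paint are blue.
- jar_green: Closed jar of paint, 38 mm in diameter, 50 mm high, straight-sided, with a pale paper band; about 80 g. Origin: centre of its underside; z up. Lid and paint are green. It stays in the stock.
- tray_blue: Blue kit tray, dark blue walls and a lighter blue floor. Fixed to the table. 208 mm long (its x) by 76 mm wide (its y), 12 mm high. Origin: centre of its underside. Walls and floor are 4 mm thick. Three compartments in a row along its x, each 68 mm wide in y and 8 mm deep: in the middle (centre x = 0) the large one, 72 mm long; at either end (centres x = -70 mm and x = +70 mm) a small one, 60 mm long. The tray's yaw varies.
- tray_wood: Brown wooden kit tray, dark walls and a lighter brown floor. Fixed to the table. 208 mm long (its x) by 76 mm wide (its y), 12 mm high. Origin: centre of its underside. Walls and floor are 4 mm thick. Three compartments in a row along its x, each 68 mm wide in y and 8 mm deep: in the middle (centre x = 0) the large one, 72 mm long; at either end (centres x = -70 mm and x = +70 mm) a small one, 60 mm long. The tray's yaw varies.
- brush_pot: White loose pot, 64 mm in diameter, 85 mm high, with brushes sticking up to 165 mm, standing beyond the stock; about 400 g. Origin: centre of its underside. It stays where it is.
Things that resemble listed ones, but are neither listed nor needed, are in the scene too. There is more than one size of the jar_blue; the job needs the smallest. Several things look just like the tray_wood: the one meant starts farthest to the robot's left.

How it is judged:
At the end, for the whole second after the job is handed in: Cat, red and yellow jars in the blue tray, rabbit and blue jar in the wooden one: figurines within 15 mm of the middle compartment's centre, each jar within 14 mm (along) of an end one's; on the floor (under 8 mm), upright within 0.12 rad, at rest. Owl, green jar, pot within 25 mm of their starts (x of cat in the frame of tray_blue between -0.015 and 0.015 m and y of cat in the frame of tray_blue between -0.015 and 0.015 m and z of cat in the frame of tray_blue between 0 and 0.008 m and angle between each of cat, rabbit, jar_red, jar_yellow, jar_blue's own z axis and vertical below 0.12 rad and linear speed of each of cat, rabbit, jar_red, jar_yellow, jar_blue, owl, jar_green, brush_pot below 0.02 m/s and angular speed of each of cat, rabbit, jar_red, jar_yellow, jar_blue below 0.2 rad/s and x of rabbit in the frame of tray_wood between -0.015 and 0.015 m and y of rabbit in the frame of tray_wood between -0.015 and 0.015 m and z of rabbit in the frame of tray_wood between 0 and 0.008 m and ((x of jar_red in the frame of tray_blue between 0.056 and 0.084 m and y of jar_red in the frame of tray_blue between -0.018 and 0.018 m and z of jar_red in the frame of tray_blue between 0 and 0.008 m) or (x of jar_red in the frame of tray_blue between -0.084 and -0.056 m and y of jar_red in the frame of tray_blue between -0.018 and 0.018 m and z of jar_red in the frame of tray_blue between 0 and 0.008 m)) and ((x of jar_yellow in the frame of tray_blue between 0.056 and 0.084 m and y of jar_yellow in the frame of tray_blue between -0.018 and 0.018 m and z of jar_yellow in the frame of tray_blue between 0 and 0.008 m) or (x of jar_yellow in the frame of tray_blue between -0.084 and -0.056 m and y of jar_yellow in the frame of tray_blue between -0.018 and 0.018 m and z of jar_yellow in the frame of tray_blue between 0 and 0.008 m)) and ((x of jar_blue in the frame of tray_wood between 0.056 and 0.084 m and y of jar_blue in the frame of tray_wood between -0.018 and 0.018 m and z of jar_blue in the frame of tray_wood between 0 and 0.008 m) or (x of jar_blue in the frame of tray_wood between -0.084 and -0.056 m and y of jar_blue in the frame of tray_wood between -0.018 and 0.018 m and z of jar_blue in the frame of tray_wood between 0 and 0.008 m)) and distance of each of owl, jar_green, brush_pot from where it was at the start of the episode below 0.025 m and angle between each of owl, jar_green, brush_pot's own z axis and vertical below 0.15 rad); the robot touches nothing.
It fails at once if the owl, the green jar or the brush pot is moved more than 25 mm or tipped ((distance of owl from where it was at the start of the episode above 0.025 m or angle between owl's own z axis and vertical above 0.3 rad) or (distance of jar_green from where it was at the start of the episode above 0.025 m or angle between jar_green's own z axis and vertical above 0.3 rad) or (distance of brush_pot from where it was at the start of the episode above 0.025 m or angle between brush_pot's own z axis and vertical above 0.3 rad)).
It fails at once if a figurine or jar is dropped (it falls free of the fingers faster than 0.6 m/s, as from about 20 mm) ((linear speed of cat above 0.6 m/s and contact force between the fingers and cat below 0.01 N) or (linear speed of rabbit above 0.6 m/s and contact force between the fingers and rabbit below 0.01 N) or (linear speed of jar_red above 0.6 m/s and contact force between the fingers and jar_red below 0.01 N) or (linear speed of jar_yellow above 0.6 m/s and contact force between the fingers and jar_yellow below 0.01 N) or (linear speed of jar_blue above 0.6 m/s and contact force between the fingers and jar_blue below 0.01 N)).
It also fails if it takes over 120 s, if anything falls off the work surface, if the arm or the gripper's body presses on something with over 40 N, if the wrist force passes 120 N, or if a joint passes its speed limit or range.

## Working session

There is one attempt and no reset: what is moved stays moved. The work goes in short steps, Python scripts to look and compute and a shell command to move; the robot and the scene stay as the last step left them, time stands still between calls to the robot, and variables do not carry over. Pictures are saved under pics/ and viewed, at most 14 in all, crops included, and the job is handed in when it is done.

```bash
mkdir -p pics; ls; python3 - <<'E'
from workcell import sensors, viewer
import cv2,numpy as np
for n in ("scene","side","wrist"):
    p=viewer.camera_params(n); np.save(f'{n}_K.npy',p['K']); np.save(f'{n}_T.npy',p['world_to_cam'])
    im=viewer.read_camera(n); cv2.imwrite(f'pics/{n}0.png',im[:,:,::-1])
    T=np.array(p['world_to_cam']); print(n,np.array(p['K']).round(1).tolist(),(-T[:3,:3].T@T[:3,3]).round(3),T[:3,:3].round(2).tolist())
s=sensors.read_state(); print(s)
E
```

```text
pics
scene [[529.1, 0.0, 319.2], [0.0, 529.1, 246.8], [0.0, 0.0, 1.0]] [ 1.335 -0.314  0.834] [[0.3, 0.96, -0.01], [0.63, -0.2, -0.75], [-0.72, 0.22, -0.66]]
side [[441.7, 0.0, 317.3], [0.0, 441.7, 240.5], [0.0, 0.0, 1.0]] [ 0.342 -0.932  0.832] [[0.99, -0.14, 0.02], [-0.08, -0.65, -0.76], [0.12, 0.75, -0.65]]
wrist [[345.8, 0.0, 319.9], [0.0, 345.8, 240.3], [0.0, 0.0, 1.0]] [0.675 0.07  0.373] [[1.0, -0.0, -0.0], [0.0, -0.96, 0.28], [-0.0, -0.28, -0.96]]
{'time': 0.15, 'q': array([-3.69064455e-02,  2.64579867e-01,  1.60511110e+00, -2.30644775e-05,
        1.27364448e+00, -3.69283908e-02]), 'joint_vel': array([-1.37193268e-03, -1.34803496e-03, -4.27206543e-03,  3.09167089e-05,
        1.39530848e-03, -7.58905831e-04]), 'joint_torque': array([-4.44535381e-04, -5.15905774e+01, -3.67958951e+01, -2.06692371e-04,
        8.09489022e-03,  2.50629785e-05]), 'tool_pos': array([6.74427386e-01, 7.26947276e-06, 2.30220718e-01]), 'tcp_rot': array([-2.22051683e+00, -2.22058059e+00,  1.88761190e-03]), 'wrist_force': array([-0.02234961, -0.44932884,  0.03539364]), 'torque': array([-0.03732413,  0.03027229,  0.00821928]), 'grip_force': 0.0, 'width': 1.0014891677107334}
```

View pics/scene0.png

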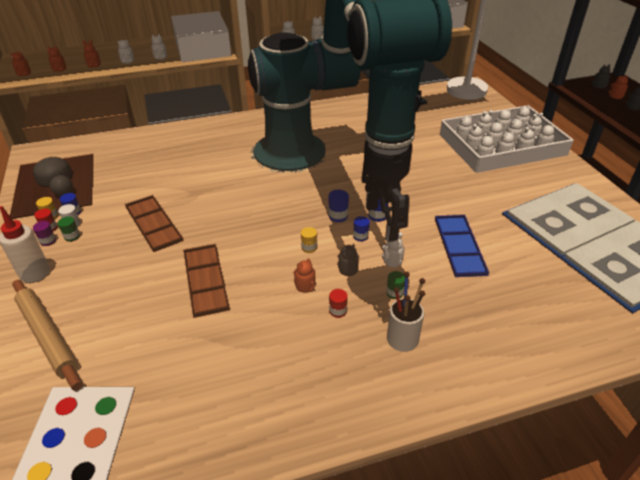

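View pics/side0.png

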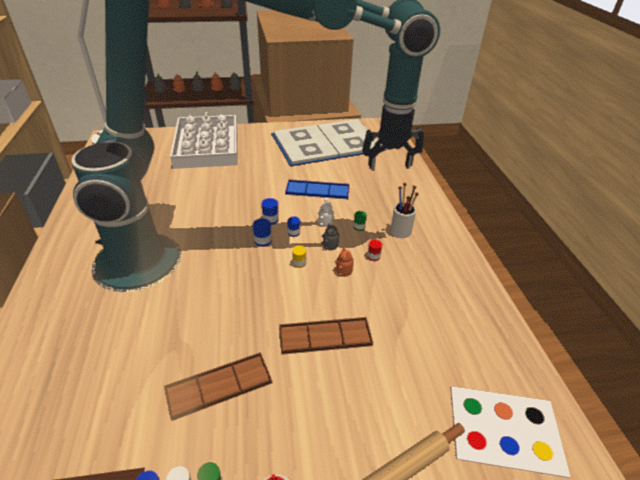

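View pics/wrist0.png

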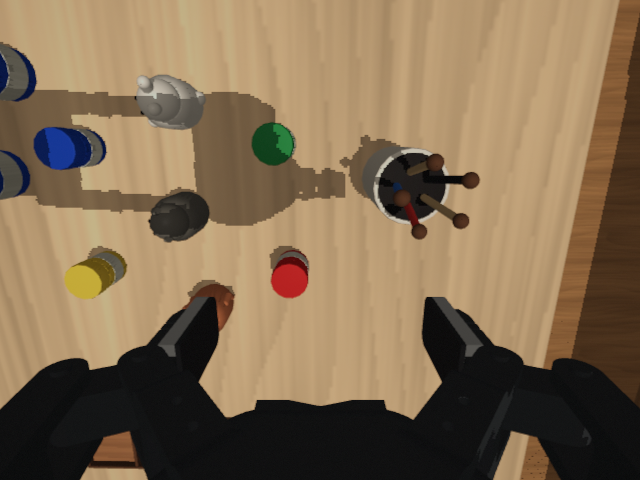

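The scene shows the stock near the middle: red jar (338,302), yellow (309,239), cat (305,275), owl (348,260), rabbit (393,250), green (397,285), small blue (361,229) and larger blue jars (338,205) and (377,205). The blue tray is at (461,245). There are two wooden trays; since scene-right is +y, the one at (207,280), side (325,335), is farther to the robot's left. Next I measure by masks and rays.

```bash
cat > h.py <<'E'
import cv2,numpy as np
from scipy.optimize import least_squares
def cam(n):
    from workcell import viewer
    p=viewer.camera_params(n); return np.array(p['K']),np.array(p['world_to_cam'])
def ray(c,uv):
    K,T=c; R=T[:3,:3]; o=-R.T@T[:3,3]
    d=(R.T@np.linalg.inv(K)@np.c_[np.atleast_2d(uv),np.ones(len(np.atleast_2d(uv)))].T).T
    return o,d/np.linalg.norm(d,axis=1)[:,None]
def plane(c,uv,z):
    o,d=ray(c,uv); return (o+d*((z-o[2])/d[:,2])[:,None])[:,:2]
def tri(cs,uvs):
    A=np.zeros((3,3));b=np.zeros(3);L=[]
    for c,u in zip(cs,uvs):
        o,d=ray(c,u);d=d[0];P=np.eye(3)-np.outer(d,d);A+=P;b+=P@o;L.append((o,P))
    x=np.linalg.solve(A,b); return x,max(np.linalg.norm(P@(x-o)) for o,P in L)
def blobs(im,lo,hi,box=None,amin=25):
    hsv=cv2.cvtColor(im,cv2.COLOR_BGR2HSV); m=cv2.inRange(hsv,lo,hi)
    if box: k=np.zeros_like(m); k[box[1]:box[3],box[0]:box[2]]=1; m*=k
    cs,_=cv2.findContours(m,cv2.RETR_EXTERNAL,cv2.CHAIN_APPROX_NONE)
    return sorted([c[:,0,:].astype(float) for c in cs if cv2.contourArea(c)>amin],key=lambda c:-len(c))
COL=dict(red=((0,190,90),(5,255,255)),yellow=((22,170,90),(32,255,255)),blue=((112,150,40),(128,255,255)),green=((50,120,30),(75,255,255)),cat=((5,140,60),(11,255,255)),grey=((0,0,20),(180,60,75)),white=((0,0,110),(180,45,255)),tray=((106,120,30),(119,255,255)))
def cen(c):
    M=cv2.moments(c.astype(np.int32).reshape(-1,1,2)); return np.array([M['m10'],M['m01']])/M['m00']
E
python3 - <<'E'
from h import *
box=dict(scene=(290,185,440,350),side=(240,170,420,290),wrist=(0,30,450,300))
for n in box:
    im=cv2.imread(f'pics/{n}0.png'); c=cam(n)
    for k in COL:
        if k=='tray': continue
        for b in blobs(im,*COL[k],box[n])[:5]:
            x=b.min(0);y=b.max(0); print(n,k,x,y,cen(b).round(1),'z.05->',plane(c,cen(b),.045).round(3)[0])
for n,bx in (('scene',(425,205,495,285)),('side',(280,175,355,203))):
    im=cv2.imread(f'pics/{n}0.png'); c=cam(n); b=blobs(im,(100,100,20),(125,255,255),bx)[0]
    r=cv2.minAreaRect((plane(c,b,.010)*1000).astype(np.float32)); print(n,'bluetray',r)
for n,bx in (('scene',(175,235,240,325)),('side',(270,310,385,360))):
    im=cv2.imread(f'pics/{n}0.png'); c=cam(n)
    hsv=cv2.cvtColor(im,cv2.COLOR_BGR2HSV);
    b=blobs(im,(0,60,10),(14,255,150),bx)
    b=np.vstack(b[:6]); r=cv2.minAreaRect((plane(c,b,.010)*1000).astype(np.float32)); print(n,'wood',r)
E
```

```text
scene red [330. 289.] [346. 308.] [337.9 298.4] z.05-> [ 0.646 -0.067]
scene blue [355. 219.] [368. 226.] [361.6 222.4] z.05-> [0.431 0.065]
scene green [395. 276.] [404. 283.] [399.4 280.1] z.05-> [0.635 0.072]
scene cat [294. 259.] [314. 291.] [304.5 276.3] z.05-> [ 0.564 -0.114]
scene grey [392. 188.] [405. 200.] [397.  193.1] z.05-> [0.348 0.192]
side red [369. 239.] [381. 253.] [375.2 244.6] z.05-> [ 0.645 -0.064]
side yellow [293. 246.] [305. 260.] [298.8 252.7] z.05-> [ 0.435 -0.071]
side blue [254. 219.] [275. 236.] [261.8 227.8] z.05-> [0.344 0.045]
side blue [262. 199.] [276. 215.] [269.4 206.6] z.05-> [0.372 0.143]
side blue [288. 217.] [299. 229.] [293.5 222.7] z.05-> [0.435 0.057]
side green [355. 212.] [365. 223.] [359.7 217.2] z.05-> [0.63 0.06]
side cat [335. 247.] [352. 275.] [344.1 263.1] z.05-> [ 0.547 -0.125]
side grey [322. 225.] [338. 248.] [330.5 237.9] z.05-> [ 0.529 -0.021]
side white [317. 197.] [332. 225.] [325.6 214.6] z.05-> [0.533 0.085]
side white [255. 238.] [268. 243.] [261.1 240.3] z.05-> [ 0.339 -0.009]
wrist red [271. 263.] [307. 297.] [289.1 279.8
[... 1320 characters left out ...]
160.4  90.5] z.05-> [0.534 0.112]
wrist white [149. 119.] [183. 128.] [162.2 124. ] z.05-> [0.532 0.084]
wrist white [441. 184.] [448. 203.] [445.  193.6] z.05-> [0.793 0.021]
wrist white [419. 210.] [436. 221.] [427.7 215.9] z.05-> [ 0.778 -0.001]
scene bluetray ((533.9619750976562, 274.4189147949219), (72.25941467285156, 202.97654724121094), 76.34567260742188)
side bluetray ((535.1129760742188, 272.3562927246094), (80.08203887939453, 202.14537048339844), 75.92626953125)
scene wood ((438.0828857421875, -317.2406005859375), (281.34197998046875, 89.91463470458984), 2.8077893257141113)
side wood ((466.9999084472656, -317.0827331542969), (82.9078598022461, 208.8186492919922), 88.88260650634766)
```

```bash
python3 - <<'E'
from h import *
S,D,W=cam('scene'),cam('side'),cam('wrist')
f=lambda x:[np.round(x[0],4).tolist(),round(x[1],4)]
print('red',f(tri([S,D,W],[(337.9,298.4),(375.2,244.6),(289.1,279.8)])))
print('yel',f(tri([D,W],[(298.8,252.7),(89.1,277.6)])))
print('blu',f(tri([S,D,W],[(361.6,222.4),(293.5,222.7),(61.7,147.7)])))
print('gre',f(tri([S,D,W],[(399.4,280.1),(359.7,217.2),(272.3,143.5)])))
print('cat',f(tri([S,D],[(304.5,276.3),(344.1,263.1)])))
print('owl',f(tri([S,D,W],[(348,261),(330.5,237.9),(179.1,215.8)])))
print('rab',f(tri([D,W],[(325.6,214.6),(170,102)])))
for n,bx in (('scene',(183,240,232,318)),('side',(270,310,385,360))):
    im=cv2.imread(f'pics/{n}0.png'); c=cam(n); b=np.vstack(blobs(im,(0,60,10),(14,255,150),bx))
    r=cv2.minAreaRect((plane(c,b,.010)*1000).astype(np.float32)); print(n,'wood',r,cv2.boxPoints(r).round().tolist())
for n,bx in (('scene',(425,205,495,285)),('side',(280,175,355,203))):
    im=cv2.imread(f'pics/{n}0.png'); c=cam(n); b=blobs(im,(100,100,20),(125,255,255),bx)[0]
    r=cv2.minAreaRect((plane(c,b,.010)*1000).astype(np.float32)); print(n,'bluetray',cv2.boxPoints(r).round().tolist())
E
```

```text
red [[0.6441, -0.0666, 0.0458], np.float64(0.0017)]
yel [[0.4358, -0.0666, 0.0409], np.float64(0.0003)]
blu [[0.4345, 0.0628, 0.0437], np.float64(0.0034)]
gre [[0.6314, 0.0697, 0.0403], np.float64(0.0044)]
cat [[0.5508, -0.1108, 0.0311], np.float64(0.0001)]
owl [[0.532, -0.0043, 0.0299], np.float64(0.0008)]
rab [[0.5357, 0.1037, 0.0303], np.float64(0.0003)]
scene wood ((467.6175231933594, -315.5286865234375), (78.08960723876953, 219.25360107421875), 88.90340423583984) [[357.0, -352.0], [576.0, -357.0], [578.0, -279.0], [359.0, -274.0]]
side wood ((466.9999084472656, -317.0827331542969), (82.9078598022461, 208.8186492919922), 88.88260650634766) [[362.0, -356.0], [571.0, -361.0], [572.0, -278.0], [363.0, -274.0]]
scene bluetray [[427.0, 263.0], [624.0, 215.0], [641.0, 286.0], [444.0, 333.0]]
side bluetray [[427.0, 258.0], [623.0, 209.0], [643.0, 287.0], [447.0, 336.0]]
```

```bash
python3 -m inch '[-10,-5,-0,0,0,0,66, -17,-8,33,0,0,0,66, -20,-9,33,0,0,0,66, -20,-9,33,0,0,0,66, 0,0,30,0,0,0,66, 0,0,10,0,0,0,66, 0,0,0,0,0,0,66, 0,0,0,0,0,0,66]' 40
```

```text
time: 0.95
tool_pos: [0.6451, -0.0671, 0.0937]
tcp_rot: [2.22, 2.221, 0.002]
wrist_force: [0.2, -1.1, 1.3]
width: 0.768
grip_force: 0.0
```

```bash
python3 - <<'E'
from h import *
from workcell import viewer
cv2.imwrite('pics/w1.png',viewer.read_camera('wrist')[:,:,::-1])
E
```

```text
(no output)
```

View pics/w1.png

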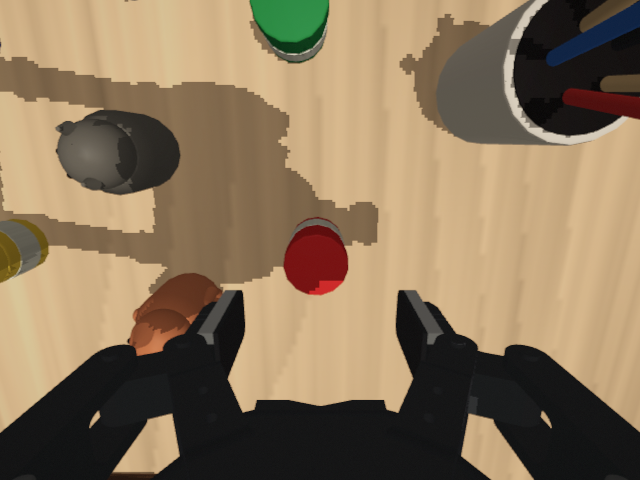

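The red lid sits at (316,263), midway between the pads, and the cat at (175,315) clears the left finger. I'll descend and grip.

```bash
python3 -m inch '[0,0,30,0,0,0,66, 0,0,30,0,0,0,66, 0,0,15,0,0,0,66, 0,0,5,0,0,0,66, 0,0,0,0,0,0,30, 0,0,0,0,0,0,30, 0,0,0,0,0,0,30, 0,0,0,0,0,0,30]' 40; python3 -m inch '[0,0,0,0,0,0,30, 0,0,0,0,0,0,30, 0,0,-5,0,0,0,30, 0,0,-20,0,0,0,30, 0,0,-30,0,0,0,30, 0,0,-35,0,0,0,30, 0,0,-25,0,0,0,30, 0,0,0,0,0,0,30]'
```

```text
time: 1.8
tool_pos: [0.6456, -0.0672, 0.0142]
tcp_rot: [2.22, 2.22, 0.003]
wrist_force: [-0.4, -0.1, 2.6]
width: 0.432
grip_force: 40.2
time: 2.6
tool_pos: [0.6471, -0.0675, 0.1323]
tcp_rot: [2.217, 2.217, 0.008]
wrist_force: [0.9, 0.1, -0.6]
width: 0.431
grip_force: 40.2
```

```bash
python3 -m inch '[15,-2,0,0,0,0,30, 35,-5,0,0,0,0,30, 45,-6,0,0,0,0,30, 45,-6,0,0,0,0,30, 45,-6,0,0,0,0,30, 45,-6,0,0,0,0,30, 45,-6,0,0,0,0,30, 30,-5,0,0,0,0,30]'; python3 -m inch '[19,-3,0,0,0,0,30, 0,0,20,0,0,0,30, 0,0,30,0,0,0,30, 0,0,20,0,0,0,30, 0,0,10,0,0,0,30, 0,0,0,0,0,0,30, 0,0,0,0,0,0,30, 0,0,0,0,0,0,30]'
python3 - <<'E'
from h import *
from workcell import viewer
cv2.imwrite('pics/w2.png',viewer.read_camera('wrist')[:,:,::-1])
E
```

```text
time: 3.4
tool_pos: [0.5987, 0.2412, 0.1242]
tcp_rot: [-2.217, -2.221, 0.006]
wrist_force: [0.9, -0.6, -1.1]
width: 0.433
grip_force: 40.2
time: 4.2
tool_pos: [0.6002, 0.2573, 0.0487]
tcp_rot: [2.221, 2.22, 0.004]
wrist_force: [0.5, 0.1, -1.0]
width: 0.435
grip_force: 40.2
```

View pics/w2.png

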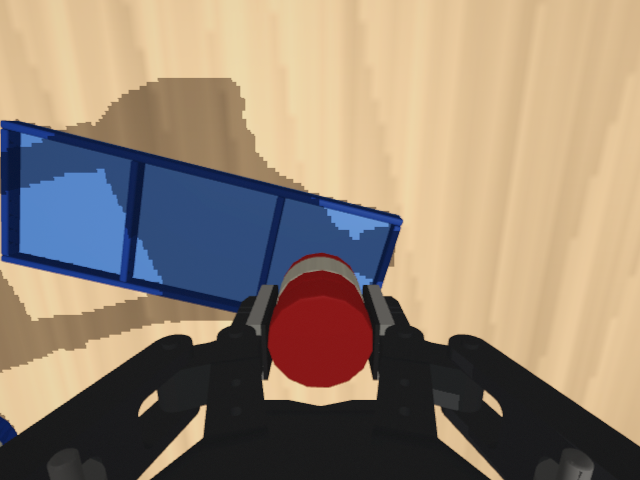

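The wrist view shows the tray with its far wall from (5,122) to (401,218), dividers at (133,160) and (281,197), and the jar held upright. I'll check the tray pose from these points.

```bash
python3 - <<'E'
from h import *
c=cam('wrist')
p=plane(c,np.array([(5,122),(401,218),(4,260),(139,160),(283,196)],float),.012)*1000
print(p.round(1))
d=p[1]-p[0]; print(np.linalg.norm(d),np.degrees(np.arctan2(d[1],d[0]))); u=d/np.linalg.norm(d); n=np.array([u[1],-u[0]])
C=(p[0]+p[1])/2+38*n; print(C,C+70*u,C-70*u)
E
```

```text
[[445.9 335.9]
 [643.7 287.4]
 [427.1 264.2]
 [509.  317.6]
 [581.3 299.2]]
203.64224853251312 -13.771234294571745
[535.71598866 274.77232403] [603.70376269 258.10911358] [467.72821463 291.43553447]
```

```bash
python3 -m inch '[0,1,5,0,0,0,30, 0,1,10,0,0,0,30, 0,1,8,0,0,0,30, 0,0,4,0,0,0,30, 0,0,2,0,0,0,30, 0,0,0,0,0,0,30, 0,0,0,0,0,0,30, 0,0,0,0,0,0,30]'
```

```text
time: 5.05
tool_pos: [0.6018, 0.2569, 0.0182]
tcp_rot: [-2.221, -2.221, 0.001]
wrist_force: [-1.8, -0.7, 2.1]
width: 0.436
grip_force: 40.4
```

```bash
python3 -m inch '[0,0,0,0,0,0,52, 0,0,0,0,0,0,52, 0,0,0,0,0,0,52, 0,0,-5,0,0,0,52, 0,0,-25,0,0,0,52, 0,0,-35,0,0,0,52, 0,0,-40,0,0,0,60, -15,0,-10,0,0,0,70]'; python3 -m inch '[-35,-5,0,0,0,0,70, -45,-7,0,0,0,0,70, -45,-7,0,0,0,0,70, -45,-7,0,0,0,0,70, -45,-7,0,0,0,0,70, -45,-7,0,0,0,0,70, -45,-7,0,0,0,0,70, -30,-4,0,0,0,0,70]'; python3 -m inch '[-18,0,20,0,0,0,70, 0,0,20,0,0,0,70, 0,0,0,0,0,0,70, 0,0,0,0,0,0,70, 0,0,0,0,0,0,70, 0,0,0,0,0,0,70, 0,0,0,0,0,0,70, 0,0,0,0,0,0,70]'
python3 - <<'E'
from h import *
from workcell import viewer
a=viewer.read_camera('wrist')[:,:,::-1];b=viewer.read_camera('side')[:,:,::-1]
cv2.imwrite('pics/w3.png',np.hstack([cv2.resize(a,(400,300)),b[150:450,200:600]]))
cv2.imwrite('pics/w3w.png',a)
E
```

```text
time: 5.85
tool_pos: [0.6056, 0.2444, 0.1397]
tcp_rot: [2.217, 2.221, 0.015]
wrist_force: [1.2, 0.2, 1.1]
width: 0.817
grip_force: 0.0
time: 6.65
tool_pos: [0.5496, -0.0961, 0.133]
tcp_rot: [2.223, 2.22, -0.001]
wrist_force: [1.2, -0.4, -0.4]
width: 0.822
grip_force: 0.0
time: 7.45
tool_pos: [0.5515, -0.1108, 0.094]
tcp_rot: [2.22, 2.221, 0.001]
wrist_force: [0.4, 0.1, -0.3]
width: 0.823
grip_force: 0.0
```

View pics/w3.png

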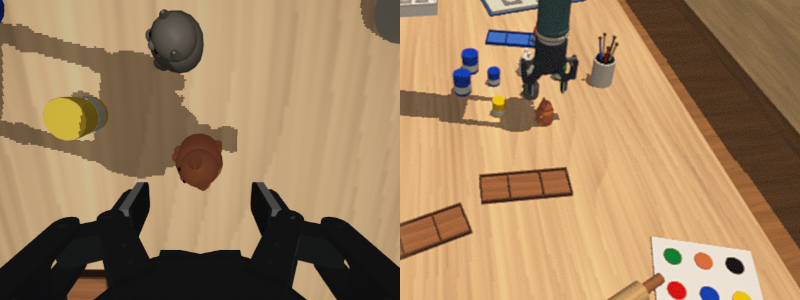

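The cat is at (317,259) full scale, centred between the pads. Its position checks next.

```bash
python3 - <<'E'
from h import *
c=cam('wrist'); im=cv2.imread('pics/w3w.png')
b=blobs(im,(3,110,40),(12,255,255),(250,180,380,310))[0]; print(b.min(0),b.max(0),cen(b),plane(c,cen(b),.04))
b=blobs(im,COL['yellow'][0],COL['yellow'][1],(0,100,190,260))[0]; print(b.min(0),b.max(0),cen(b),plane(c,cen(b),.047))
E
python3 -m inch '[0,0,30,0,0,0,70, 0,0,30,0,0,0,70, 0,0,15,0,0,0,70, 0,0,7,0,0,0,70, 0,0,0,0,0,0,35, 0,0,0,0,0,0,35, 0,0,0,0,0,0,35, 0,0,0,0,0,0,35]'
```

```text
[275. 214.] [355. 305.] [317.84040888 256.22648139] [[ 0.55018579 -0.10778623]]
[ 69. 155.] [156. 224.] [112.17054592 188.0464452 ] [[ 0.43798741 -0.06609056]]
time: 8.35
tool_pos: [0.5518, -0.1112, 0.0123]
tcp_rot: [2.22, 2.22, 0.001]
wrist_force: [0.1, -0.0, -1.6]
width: 0.524
grip_force: 40.9
```

```bash
python3 -m inch '[0,0,0,0,0,0,35, 0,0,-10,0,0,0,35, 0,0,-30,0,0,0,35, 0,0,-40,0,0,0,35, 0,0,-40,0,0,0,35, 0,0,-15,0,0,0,35, 15,-1,0,0,0,0,35, 35,-2,0,0,0,0,35]'; python3 -m inch '[45,-2,0,0,0,0,35, 45,-2,0,0,0,0,35, 45,-2,0,0,0,0,35, 45,-2,0,0,0,0,35, 45,-2,0,0,0,0,35, 45,-2,0,0,0,0,35, 35,-2,0,0,0,0,35, 20,-2,0,0,0,0,35]'; python3 -m inch '[10,0,10,0,0,0,35, 0,0,25,0,0,0,35, 0,0,25,0,0,0,35, 0,0,20,0,0,0,35, 0,0,10,0,0,0,35, 0,0,0,0,0,0,35, 0,0,0,0,0,0,35, 0,0,0,0,0,0,35]'
```

```text
time: 9.15
tool_pos: [0.5476, -0.0615, 0.1457]
tcp_rot: [2.225, 2.218, -0.001]
wrist_force: [0.4, 0.2, -1.5]
width: 0.525
grip_force: 41.2
time: 9.95
tool_pos: [0.529, 0.267, 0.1432]
tcp_rot: [-2.217, -2.222, 0.006]
wrist_force: [-0.4, 0.3, -1.6]
width: 0.525
grip_force: 41.2
time: 10.75
tool_pos: [0.533, 0.2743, 0.0574]
tcp_rot: [2.221, 2.221, 0.003]
wrist_force: [-0.6, 0.2, -1.3]
width: 0.525
grip_force: 41.2
```

```bash
python3 - <<'E'
from h import *
from workcell import viewer
cv2.imwrite('pics/w4.png',viewer.read_camera('wrist')[:,:,::-1])
E
```

```text
(no output)
```

View pics/w4.png

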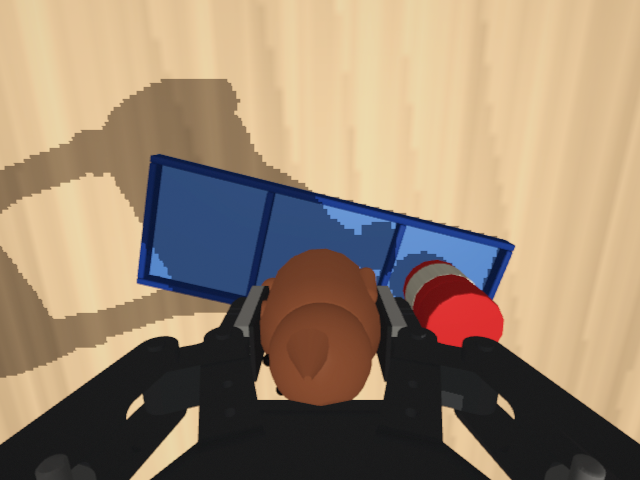

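The cat is held over the middle compartment, the red jar stands in the right one at (450,300). The right knuckle at (480,345) would come close to the red lid, so I'll raise and turn the gripper by 90° to close across the tray.

```bash
python3 -m inch '[0,0,-25,0,0,-4,35, 0,0,-15,0,0,-8.5,35, 0,0,0,0,0,-8.5,35, 0,0,0,0,0,-8.5,35, 0,0,0,0,0,-8.5,35, 0,0,0,0,0,-8.5,35, 0,0,0,0,0,-8.5,35, 0,0,0,0,0,-8.5,35]'; python3 -m inch '[0,0,0,0,0,-8.5,35, 0,0,0,0,0,-8.5,35, 0,0,0,0,0,-8,35, 0,0,0,0,0,-2,35, 0,0,0,0,0,0,35, 0,0,0,0,0,0,35, 0,0,0,0,0,0,35, 0,0,0,0,0,0,35]'; python3 - <<'E'
from workcell import sensors; from scipy.spatial.transform import Rotation as R
s=sensors.read_state(); print(s['q'].round(2)); print(R.from_rotvec(s['tcp_rot']).as_matrix().round(3))
E
```

```text
time: 11.6
tool_pos: [0.5328, 0.2743, 0.0978]
tcp_rot: [0.71, 3.058, 0.002]
wrist_force: [0.2, 0.6, -1.0]
width: 0.525
grip_force: 41.3
time: 12.4
tool_pos: [0.5321, 0.274, 0.0965]
tcp_rot: [-0.013, 3.141, 0.0]
wrist_force: [0.6, -0.1, -1.1]
width: 0.526
grip_force: 41.3
[ 0.43  0.24  1.9  -0.    1.   -1.15]
[[-1.    -0.008  0.   ]
 [-0.008  1.     0.   ]
 [-0.     0.    -1.   ]]
```

```bash
python3 -m inch '[-2,0,10,0,0,0,35, -2,0,25,0,0,0,35, -1,0,20,0,0,0,35, 0,0,12,0,0,0,35, 0,0,8,0,0,0,35, 0,0,3,0,0,0,35, 0,0,2,0,0,0,35, 0,0,0,0,0,0,35]'; python3 -m inch '[0,0,0,0,0,0,35, 0,0,0,0,0,0,60, 0,0,0,0,0,0,60, 0,0,0,0,0,0,60, 0,0,-5,0,0,0,60, 0,0,-25,0,0,0,60, 0,0,-40,0,0,0,60, 0,0,-50,0,0,0,60]'
```

```text
time: 13.2
tool_pos: [0.5375, 0.2743, 0.0168]
tcp_rot: [-0.014, 3.141, 0.001]
wrist_force: [0.6, -0.5, -1.3]
width: 0.526
grip_force: 41.3
time: 14.0
tool_pos: [0.5351, 0.2732, 0.1355]
tcp_rot: [0.014, -3.137, 0.003]
wrist_force: [1.2, 0.4, 0.0]
width: 0.705
grip_force: 0.0
```

```bash
python3 -m inch '[3,-15,0,0,0,0,66, 10,-35,0,0,0,0,66, 13,-45,0,0,0,0,66, 13,-45,0,0,0,0,66, 13,-45,0,0,0,0,66, 13,-45,0,0,0,0,66, 13,-45,0,0,0,0,66, 13,-40,0,0,0,0,66]'; python3 -m inch '[7,-24,10,0,0,0,66, 0,0,25,0,0,0,66, 0,0,10,0,0,0,66, 0,0,0,0,0,0,66, 0,0,0,0,0,0,66, 0,0,0,0,0,0,66, 0,0,0,0,0,0,66, 0,0,0,0,0,0,66]';python3 - <<'E'
from h import *
from workcell import viewer
S,D,c=cam('scene'),cam('side'),cam('wrist')
a=viewer.read_camera('wrist')[:,:,::-1];cv2.imwrite('pics/w5.png',a)
s=viewer.read_camera('scene')[:,:,::-1];cv2.imwrite('pics/s5.png',s)
b=blobs(a,*COL['yellow'])[0]; print(b.min(0),b.max(0),cen(b),plane(c,cen(b),.05))
cv2.imwrite('pics/v5.png',np.hstack([cv2.resize(a,(400,300)),cv2.resize(s[180:330,300:500],(400,300))]))
E
```

```text
time: 14.8
tool_pos: [0.4479, -0.0437, 0.1366]
tcp_rot: [-0.014, 3.141, -0.001]
wrist_force: [0.4, -0.3, 0.3]
width: 0.776
grip_force: 0.0
time: 15.6
tool_pos: [0.4427, -0.0656, 0.092]
tcp_rot: [-0.015, 3.14, -0.0]
wrist_force: [0.2, -0.4, -0.6]
width: 0.769
grip_force: 0.0
[286. 215.] [350. 284.] [318.0670073  250.00656934] [[ 0.43150019 -0.06749133]]
```

View pics/v5.png

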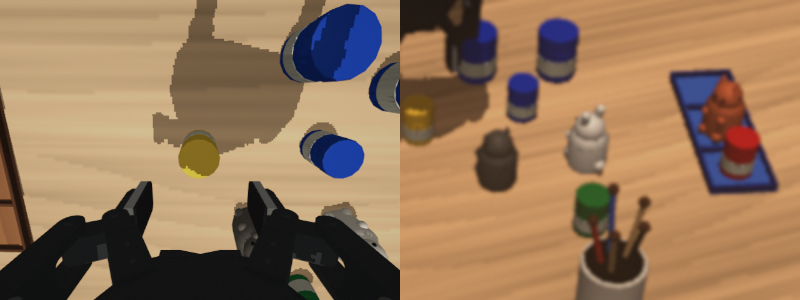

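Cat and red jar stand upright in the blue tray (crop at (725,110), (740,155)); the yellow jar at (318,250) full scale lies between the pads.

```bash
python3 -m inch '[4,-1,25,0,0,0,66, 3,0,30,0,0,0,66, 0,0,15,0,0,0,66, 0,0,8,0,0,0,66, 0,0,0,0,0,0,66, 0,0,0,0,0,0,30, 0,0,0,0,0,0,30, 0,0,0,0,0,0,30]'; python3 -m inch '[0,0,0,0,0,0,30, 0,0,0,0,0,0,30, 0,0,-10,0,0,0,30, 0,0,-30,0,0,0,30, 0,0,-40,0,0,0,30, 0,0,-40,0,0,0,30, 0,15,-10,0,0,0,30, 0,35,0,0,0,0,30]'
```

```text
time: 16.5
tool_pos: [0.4364, -0.0671, 0.0146]
tcp_rot: [-0.014, 3.139, -0.001]
wrist_force: [0.6, -0.0, 3.2]
width: 0.433
grip_force: 40.0
time: 17.3
tool_pos: [0.4369, -0.018, 0.1471]
tcp_rot: [-0.009, 3.135, -0.002]
wrist_force: [0.5, 1.3, -1.5]
width: 0.435
grip_force: 40.4
```

```bash
python3 -m inch '[-4,45,0,0,0,0,30, -4,45,0,0,0,0,30, -4,45,0,0,0,0,30, -4,45,0,0,0,0,30, -4,45,0,0,0,0,30, -4,40,0,0,0,0,30, -4,28,0,0,0,0,30, -3,15,0,0,0,0,30]'; python3 -m inch '[0,0,10,0,0,0,30, 0,0,25,0,0,0,30, 0,0,30,0,0,0,30, 0,0,20,0,0,0,30, 0,0,10,0,0,0,30, 0,0,0,0,0,0,30, 0,0,0,0,0,0,30, 0,0,0,0,0,0,30]'
```

```text
time: 18.1
tool_pos: [0.4625, 0.2935, 0.1435]
tcp_rot: [0.017, -3.141, -0.0]
wrist_force: [0.4, 0.1, 0.2]
width: 0.436
grip_force: 40.4
time: 18.9
tool_pos: [0.464, 0.2916, 0.0497]
tcp_rot: [-0.013, 3.139, 0.002]
wrist_force: [-0.3, -0.3, -1.1]
width: 0.435
grip_force: 40.4
```

```bash
python3 -m inch '[-2,0,8,0,0,0,30, -2,0,10,0,0,0,30, 0,0,8,0,0,0,30, 0,0,3,0,0,0,30, 0,0,2,0,0,0,30, 0,0,0,0,0,0,30, 0,0,0,0,0,0,30, 0,0,0,0,0,0,30]'
```

```text
time: 19.7
tool_pos: [0.466, 0.291, 0.0186]
tcp_rot: [0.014, -3.139, 0.002]
wrist_force: [-6.4, -4.1, 15.4]
width: 0.44
grip_force: 41.9
```

```bash
python3 -m inch '[0,0,-0.5,0,0,0,30, 0,0,0,0,0,0,54, 0,0,0,0,0,0,54, 0,0,0,0,0,0,54, 0,0,-5,0,0,0,54, 0,0,-25,0,0,0,54, 0,0,-40,0,0,0,60, 0,0,-40,0,0,0,66]'; python3 -m inch '[2,-15,-10,0,0,0,66, 5,-35,0,0,0,0,66, 6,-45,0,0,0,0,66, 6,-45,0,0,0,0,66, 6,-45,0,0,0,0,66, 4,-30,0,0,0,0,66, 2,-13,10,0,0,0,66, 0,0,20,0,0,0,66]'; python3 -m inch '[0,0,20,0,0,0,66, 0,0,0,0,0,0,66, 0,0,0,0,0,0,66, 0,0,0,0,0,0,66, 0,0,0,0,0,0,66, 0,0,0,0,0,0,66, 0,0,0,0,0,0,66, 0,0,0,0,0,0,66]';python3 - <<'E'
from h import *
from workcell import viewer
c=cam('wrist')
a=viewer.read_camera('wrist')[:,:,::-1];cv2.imwrite('pics/w6.png',a)
s=viewer.read_camera('scene')[:,:,::-1];cv2.imwrite('pics/s6.png',s)
for b in blobs(a,*COL['blue'])[:4]: print(b.min(0),b.max(0),cen(b),plane(c,cen(b),.05))
cv2.imwrite('pics/v6.png',np.hstack([cv2.resize(a,(400,300)),cv2.resize(s[180:330,300:500],(400,300))]))
E
```

```text
time: 20.5
tool_pos: [0.4661, 0.291, 0.1282]
tcp_rot: [0.014, -3.14, 0.002]
wrist_force: [0.2, 1.1, 0.0]
width: 0.77
grip_force: 0.0
time: 21.3
tool_pos: [0.4388, 0.0616, 0.1083]
tcp_rot: [-0.009, 3.138, 0.0]
wrist_force: [-0.0, 1.4, -0.1]
width: 0.775
grip_force: 0.0
time: 22.1
tool_pos: [0.4381, 0.0633, 0.0881]
tcp_rot: [-0.014, 3.141, 0.0]
wrist_force: [-0.4, -0.8, -0.2]
width: 0.773
grip_force: 0.0
[550. 232.] [639. 366.] [597.26408586 303.68659767] [[0.45659035 0.22173847]]
[205.  13.] [319. 136.] [262.53681897  74.8719709 ] [[0.33802917 0.03422791]]
[404.  88.] [527. 199.] [466.8140134  143.91769706] [[0.36899884 0.13584109]]
[288. 222.] [353. 292.] [320.63602508 257.75293452] [[0.43012732 0.06281055]]
```

View pics/v6.png

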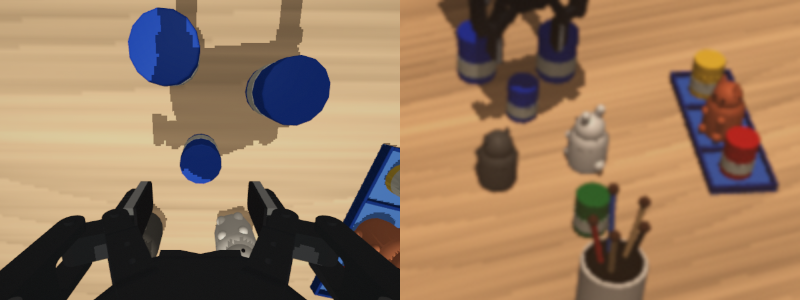

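The blue tray is complete and upright (crop: yellow (707,75), cat, red). The small blue jar at (321,258) sits between the pads; the two big ones are clear behind it.

```bash
python3 -m inch '[2,0,25,0,0,0,66, 2,0,27,0,0,0,66, 0,0,15,0,0,0,66, 0,0,7,0,0,0,66, 0,0,0,0,0,0,66, 0,0,0,0,0,0,30, 0,0,0,0,0,0,30, 0,0,0,0,0,0,30]'; python3 -m inch '[0,0,0,0,0,0,30, 0,0,0,0,0,0,30, 0,0,-10,0,0,0,30, 0,0,-30,0,0,0,30, 0,0,-40,0,0,0,30, 0,0,-40,0,0,0,30, 0,-15,-10,0,0,0,30, 0,-35,0,0,0,0,30]'
```

```text
time: 23.0
tool_pos: [0.4352, 0.0633, 0.015]
tcp_rot: [-0.014, 3.139, 0.0]
wrist_force: [0.4, 0.4, 3.3]
width: 0.432
grip_force: 40.0
time: 23.8
tool_pos: [0.4364, 0.014, 0.1474]
tcp_rot: [-0.019, 3.135, 0.001]
wrist_force: [0.1, -0.8, -1.0]
width: 0.435
grip_force: 40.3
```

```bash
python3 -m inch '[-14,-45,0,0,0,0,30, -14,-45,0,0,0,0,30, -14,-45,0,0,0,0,30, -14,-45,0,0,0,0,30, -14,-45,0,0,0,0,30, -14,-45,0,0,0,0,30, -10,-35,0,0,0,0,30, -8,-20,0,0,0,0,30]'; python3 -m inch '[0,-6,10,0,0,0,30, 0,0,20,0,0,0,30, 0,0,20,0,0,0,30, 0,0,10,0,0,0,30, 0,0,0,0,0,0,30, 0,0,0,0,0,0,30, 0,0,0,0,0,0,30, 0,0,0,0,0,0,30]';python3 - <<'E'
from h import *
from workcell import viewer
a=viewer.read_camera('wrist')[:,:,::-1];cv2.imwrite('pics/w7.png',a)
E
```

```text
time: 24.6
tool_pos: [0.539, -0.3139, 0.1439]
tcp_rot: [0.01, -3.141, 0.001]
wrist_force: [-0.1, -0.3, -0.4]
width: 0.44
grip_force: 40.3
time: 25.4
tool_pos: [0.54, -0.3173, 0.0852]
tcp_rot: [-0.014, 3.14, -0.002]
wrist_force: [-0.1, 0.1, -1.0]
width: 0.437
grip_force: 40.3
```

View pics/w7.png

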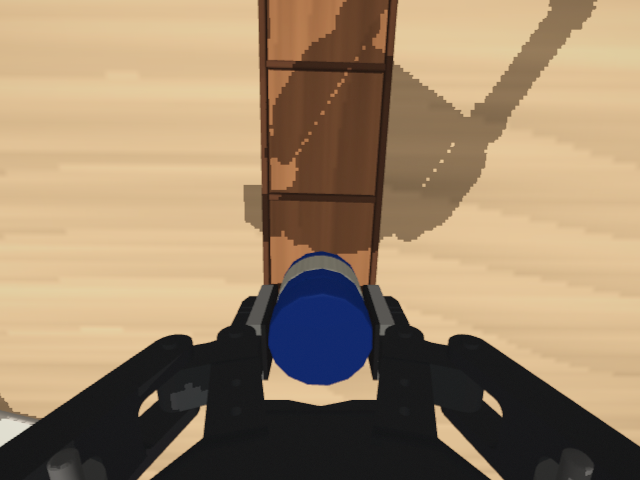

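Dividers show at rows 66 and 197, and the side walls at columns about 262–268 and 375–390. I'll compute the tray centre from those.

```bash
python3 - <<'E'
from h import *
c=cam('wrist')
p=plane(c,np.array([(263,66),(389,67),(265,196),(379,199)],float),.012)*1000; print(p.round(1),p.mean(0))
d=(p[3]+p[2]-p[0]-p[1])/2;print(d,np.linalg.norm(d)); u=d/np.linalg.norm(d); C=p.mean(0); print(C+70*u, C-70*u)
E
```

```text
[[ 429.6 -351.4]
 [ 429.5 -280. ]
 [ 503.5 -352.9]
 [ 504.8 -281.4]] [ 466.86003862 -316.40901566]
[74.6162491  -1.50027695] 74.63133028525887
[ 536.84589331 -317.81619125] [ 396.87418393 -315.00184006]
```

```bash
python3 -m inch '[1,0,10,0,0,0,30, 1,0,20,0,0,0,30, 0,0,17,0,0,0,30, 0,0,10,0,0,0,30, 0,0,6,0,0,0,30, 0,0,2,0,0,0,30, 0,0,0,0,0,0,30, 0,0,0,0,0,0,30]'
```

```text
time: 26.25
tool_pos: [0.5375, -0.3172, 0.0191]
tcp_rot: [-0.014, 3.141, -0.001]
wrist_force: [-0.9, -0.1, -0.2]
width: 0.434
grip_force: 40.4
```

```bash
python3 -m inch '[0,0,0.3,0,0,0,30, 0,0,0,0,0,0,54, 0,0,0,0,0,0,54, 0,0,0,0,0,0,54, 0,0,-5,0,0,0,54, 0,0,-25,0,0,0,54, 0,0,-45,0,0,0,60, 0,0,-45,0,0,0,70]'; python3 -m inch '[0,15,-10,0,0,0,70, 0,35,0,0,0,0,70, 0,45,0,0,0,0,70, 0,45,0,0,0,0,70, 0,45,0,0,0,0,70, 0,45,0,0,0,0,70, 0,45,0,0,0,0,70, 0,45,0,0,0,0,70]'; python3 -m inch '[0,45,0,0,0,0,70, 0,35,0,0,0,0,70, 0,20,0,0,0,0,70, 0,0,15,0,0,0,70, 0,0,20,0,0,0,70, 0,0,0,0,0,0,70, 0,0,0,0,0,0,70, 0,0,0,0,0,0,70]';python3 - <<'E'
from h import *
from workcell import viewer
c=cam('wrist')
a=viewer.read_camera('wrist')[:,:,::-1];cv2.imwrite('pics/w8.png',a)
s=viewer.read_camera('side')[:,:,::-1]
for b in blobs(a,*COL['white'],(200,100,440,400))[:4]: print(b.min(0),b.max(0),cen(b),plane(c,cen(b),.04))
cv2.imwrite('pics/v8.png',np.hstack([cv2.resize(a,(400,300)),cv2.resize(s[200:350,250:450],(400,300))]))
E
```

```text
time: 27.05
tool_pos: [0.5363, -0.3164, 0.1388]
tcp_rot: [0.014, -3.139, -0.002]
wrist_force: [0.3, -1.5, 0.2]
width: 0.82
grip_force: 0.0
time: 27.85
tool_pos: [0.5336, 0.005, 0.1483]
tcp_rot: [0.014, -3.141, -0.0]
wrist_force: [1.7, 0.5, 0.7]
width: 0.817
grip_force: 0.0
time: 28.65
tool_pos: [0.5339, 0.1024, 0.1139]
tcp_rot: [-0.012, 3.141, -0.0]
wrist_force: [-0.5, -0.3, -0.0]
width: 0.815
grip_force: 0.0
[289. 205.] [355. 292.] [321.07953642 250.95364211] [[0.5335212  0.10228986]]
```

View pics/v8.png

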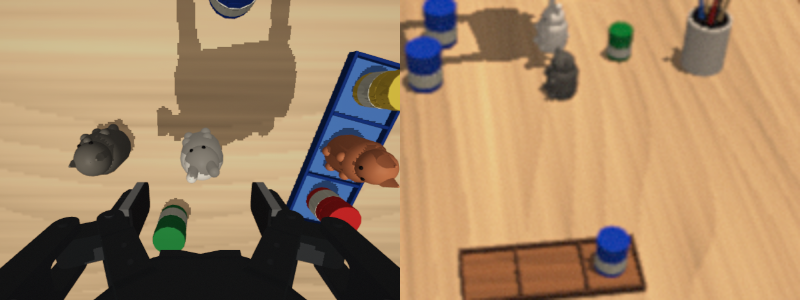

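The blue jar stands in the right end compartment of the wooden tray. The rabbit at (321,251) sits between the pads, with the owl and green jar clear of the fingers.

```bash
python3 -m inch '[-1,1,20,0,0,0,70, 0,0,30,0,0,0,70, 0,0,28,0,0,0,70, 0,0,15,0,0,0,70, 0,0,8,0,0,0,70, 0,0,0,0,0,0,70, 0,0,0,0,0,0,35, 0,0,0,0,0,0,35]';  python3 -m inch '[0,0,0,0,0,0,35, 0,0,0,0,0,0,35, 0,0,0,0,0,0,35, 0,0,-10,0,0,0,35, 0,0,-30,0,0,0,35, 0,0,-45,0,0,0,35, 0,0,-45,0,0,0,35, 0,0,-15,0,0,0,35]'
```

```text
time: 29.55
tool_pos: [0.5361, 0.1042, 0.0143]
tcp_rot: [-0.014, 3.138, 0.0]
wrist_force: [2.2, 0.2, -0.3]
width: 0.522
grip_force: 40.8
time: 30.35
tool_pos: [0.5375, 0.1045, 0.1635]
tcp_rot: [-0.014, 3.133, 0.002]
wrist_force: [1.3, -0.5, -0.2]
width: 0.523
grip_force: 41.2
```

```bash
python3 -m inch '[2,-15,0,0,0,0,35, 6,-35,0,0,0,0,35, 7,-45,0,0,0,0,35, 7,-45,0,0,0,0,35, 7,-45,0,0,0,0,35, 7,-45,0,0,0,0,35, 7,-45,0,0,0,0,35, 7,-45,0,0,0,0,35]'; python3 -m inch '[7,-45,0,0,0,0,35, 7,-35,0,0,0,0,35, 6,-21,0,0,0,0,35, 0,0,20,0,0,0,35, 0,0,35,0,0,0,35, 0,0,30,0,0,0,35, 0,0,15,0,0,0,35, 0,0,0,0,0,0,35]'; python3 -m inch '[0,0,0,0,0,0,35, 0,0,0,0,0,0,35, 0,0,0,0,0,0,35, 0,0,0,0,0,0,35, 0,0,0,0,0,0,35, 0,0,0,0,0,0,35, 0,0,0,0,0,0,35, 0,0,0,0,0,0,35]'
```

```text
time: 31.15
tool_pos: [0.484, -0.2179, 0.1544]
tcp_rot: [0.013, -3.137, -0.003]
wrist_force: [0.8, -0.4, -0.3]
width: 0.524
grip_force: 41.2
time: 31.95
tool_pos: [0.4641, -0.3154, 0.0528]
tcp_rot: [0.013, -3.134, -0.009]
wrist_force: [0.1, -0.0, -0.1]
width: 0.52
grip_force: 41.2
time: 32.75
tool_pos: [0.4681, -0.3175, 0.0575]
tcp_rot: [0.014, -3.142, 0.0]
wrist_force: [-0.5, 0.4, -0.3]
width: 0.519
grip_force: 41.2
```

Down 39 mm to about 18.5 mm.

```bash
python3 -m inch '[0,1,8,0,0,0,35, 0,0,14,0,0,0,35, 0,0,10,0,0,0,35, 0,0,5,0,0,0,35, 0,0,2,0,0,0,35, 0,0,0,0,0,0,35, 0,0,0,0,0,0,35, 0,0,0,0,0,0,35]'
```

```text
time: 33.55
tool_pos: [0.4679, -0.3164, 0.0183]
tcp_rot: [0.014, -3.141, -0.001]
wrist_force: [-1.0, 1.5, 2.8]
width: 0.522
grip_force: 41.5
```

```bash
python3 -m inch '[0,0,0,0,0,0,60, 0,0,0,0,0,0,60, 0,0,0,0,0,0,60, 0,0,-5,0,0,0,60, 0,0,-25,0,0,0,60, 0,0,-45,0,0,0,60, 0,0,-45,0,0,0,60, 0,0,-30,0,0,0,60]';  python3 -m inch '[0,20,-20,0,0,0,60, 0,40,-20,0,0,0,60, 0,40,-20,0,0,0,60, 0,40,0,0,0,0,60, 0,20,0,0,0,0,60, 0,0,0,0,0,0,60, 0,0,0,0,0,0,60, 0,0,0,0,0,0,60]'
python3 - <<'E'
from h import *
from workcell import viewer
a=viewer.read_camera('side')[:,:,::-1];b=viewer.read_camera('scene')[:,:,::-1]
cv2.imwrite('pics/s9.png',b);cv2.imwrite('pics/d9.png',a)
cv2.imwrite('pics/v9.png',np.hstack([a[160:380,230:430],b[160:380,180:500]]).repeat(1,0))
S,D=cam('scene'),cam('side')
for k in('red','yellow','blue','green','cat'):
  for n,im,c,bx in(('scene',b,S,(180,180,440,340)),('side',a,D,(240,170,420,360))):
    print(n,k,[(plane(c,cen(q),.03 if k=='cat' else .047)[0]*1000).round().tolist() for q in blobs(im,*COL[k],bx)[:5]])
E
```

```text
time: 34.35
tool_pos: [0.4694, -0.3175, 0.1725]
tcp_rot: [-0.014, 3.138, -0.004]
wrist_force: [1.7, -0.7, -0.6]
width: 0.702
grip_force: 0.0
time: 35.15
tool_pos: [0.4668, -0.1574, 0.2286]
tcp_rot: [-0.013, 3.141, -0.001]
wrist_force: [0.2, -0.2, -0.1]
width: 0.705
grip_force: 0.0
scene red []
side red [[603.0, 257.0]]
scene yellow []
side yellow [[466.0, 288.0]]
scene blue [[317.0, 44.0], [345.0, 143.0], [529.0, -318.0]]
side blue [[343.0, 46.0], [537.0, -318.0], [372.0, 140.0]]
scene green [[628.0, 68.0]]
side green [[629.0, 58.0]]
scene cat [[496.0, -317.0], [677.0, 53.0]]
side cat [[493.0, -346.0], [410.0, -330.0], [372.0, -332.0]]
```

View pics/v9.png

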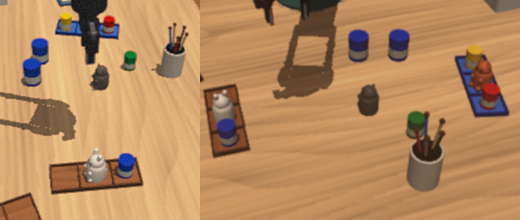

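All five pieces stand upright in their compartments: red (603,257), yellow (466,288) and blue (537,-318) mm match the targets. The owl, green jar and pot are where they were, so I'm handing in.

```bash
python3 -c "
from workcell import job; print(job.finish_job())"
```

```text
the job is handed in; nothing more can be done
None
```

I packed both kits and handed the job in at about 35 s of the 120 s; the final pictures show all five pieces upright in their compartments and the owl, green jar and brush pot still standing where they were, but the hand-in returned no verdict.

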